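# Park the tube rotator with its vent stem up

### The arm

A 7-joint arm with a two-finger parallel gripper is mounted at the origin on the work surface. World frame = base frame: x ahead of the robot, y to its left, z up, the work surface at z = 0. Lengths are in mm, angles in rad, forces in N, time in s.
With the tool pointing down it reaches from about 400 to 875 mm from the base axis. Payload 4.4 kg.
Tool frame: the origin (TCP) lies at the very end of the fingers, on their centre line; the grasp point (between the pads) lies 19 mm behind it; z points along the fingers, y is the line along which they close (so a half turn about z gives the same grasp; the last joint's range is limited). The gripper opens to 85 mm and grips with 20 to 120 N. Pads are 22 mm wide; open, the fingers measure 114 mm over their backs; the gripper's body (76 mm by 85 mm) begins 54 mm behind the grasp point. The pads swing forward as they close: fully open they stand 13 mm farther back than shut.
Start: joints at [1.199, 0.628, 0.038, 1.517, -0.027, 0.996, -0.02], TCP at [195.714, -619.85, 231.313] pointing down, gripper open.
Joint ranges: [-3.06, 3.06], [-0.37, 2.12], [-1.25, 1.32], [0.18, 2.47], [-1.1, 4.24], [0.23, 1.98], [-2.94, 2.94]. Speed limits (rad/s): [2.57, 2.57, 3.14, 3.14, 3.14, 3.14, 3.14].

### API

Orientations are given as [roll, pitch, yaw] about the fixed x, y, z axes, in that order (R = Rz(yaw) Ry(pitch) Rx(roll)).
In Python, from cell import ctrl gives the robot as it stands.
- The arm moves only by the tool jog_arm, never from a script. Its argument "plan" is a list of rows, each an object of numbers: "tx", "ty", "tz": the shift along the tool's x, y, z as a fraction of full scale; "wx", "wy", "wz": the turn, a rotation vector about the tool's x, y, z as a fraction of full scale; "claw": the closure, from 0 (fully open) to 1 (shut). In form: [{"tx": .., "ty": .., "tz": .., "wx": .., "wy": .., "wz": .., "claw": ..}, ...]. A call has 1 to 12 rows; each row is the pose to reach, as a shift and turn from the pose commanded when the call began, along the tool's axes at that moment; what a row does not reach only later rows make up. Full scale, the value 1, is 300 mm for a shift and 90 degrees for a turn. A row lasts 1/10 s, in which the tool goes at most 50 mm and 8.59 degrees, less where a joint would pass 70% of its speed; a pose out of reach is approached as far as the arm can. A call with a number of a shift or a turn outside -1 to 1 is refused whole. A call with a gripper value outside its range is refused whole. The fingers move at their own pace and stop on an object; the grip force is fixed at half the most. Time passes only in rows, so rows that repeat a pose let the fingers close. It gives the time, the measured TCP pose, the force, the opening and the grip force at its end, in the units of the state.
- ctrl.read_state(): the state, without advancing time (a new reading comes with each control period).
- ctrl.get_image(name): name is "scene" or "top"; returns a dict with "img" (384x512x3 uint8, red, green, blue), "depth" (384x512 float32, mm along the optical axis (not along the pixel's ray), 0 where there is no reading), "fx", "fy", "cx", "cy" (pixels), "position" and "orientation" of the camera in the world. Camera axes: x right, y down, z forward; pixel columns grow to the right and rows downward; lengths in mm; the calibration is good to about 2 mm. A picture is of the moment at which its call begins.
- ctrl.finish_job(): hands the job in; it is judged then, once.
Trained networks look in a picture, given as the dict that the camera call returned (one of the last four; its "shot" number tells which), for a name from the list of things; names that differ only in an ending like _2 or _b are one class to them, and where a whole thing is asked for, a point or a joint stands for the part that bears it (a point fixed in the world has none). Each returns a list of dicts, best first, with "score" (0 to 1); they miss things now and then, are a little off and sometimes report something else, mostly with a low value. They report only what shows in the picture. A call takes as long as a camera call.
- ctrl.trace(picture, thing): "pixels" (384x512 bool, what is visible of it) and "extent" ([centre column, centre row, width, height] in pixels, round what is visible of it).
The state is a dict: "clock": time; "qpos": joint angles; "qd": joint speeds; "tau": joint torques, N m; "eef_pos": TCP position; "tool_rot": TCP orientation; "force": force on the tool from outside, world axes, zero at the start; "torque": the same for the moment, N m; "width": finger opening in mm; "gripper_force": force on a finger pad.
Only numpy, scipy, OpenCV 4.12 (cv2) and the standard library are available. Lean on these libraries where they do the work, as an engineer would, in place of code of your own. Each camera call takes 0.05 s, during which the arm holds its last target. There are 200 camera calls.

### The job

Turn the tube rotator's wheel by pushing gently on its spokes with the fingertips, taking the next spoke whenever one runs out of reach, until the brass vent stem on its ring points straight up, then leave it at rest and move clear. Only push: do not grip the wheel, do not touch the stem itself, and do not shove, tip or lift the rotator. Leave the bottle, the jar and the slide box where they are.

Things in the scene. Friction and masses are not known exactly. Their poses are not given: they have to be found in the camera images.
- rotator: White stand, 5 kg, loose on rubber feet. Base plate 200 (x) by 170 (y) mm, 26 mm tall; column x -52 to +22, y +-35, up to z 214 mm. Origin: centre of the underside, on the bench; z up; x along the axle, away from the robot within 18 degrees; y level in the wheel's plane. The wheel's centre is at x +60, y 0, z 185 mm here.
- wheel: Upright wheel, 310 mm over its spokes. Turns both ways without stops about its x axis (= rotator's x). Stays where left, no coasting: 0.25 N m of friction, so about 2 N near a spoke's end turns it. Origin: wheel's centre. Its z points along the vent stem: done when z is up. Grey ring of 12 mm bar, 72 mm radius to the bar's middle; in five gaps a white tube clip on it, out to 90 mm.
- stem: Brass vent (valve) stem fixed to the wheel: 16 mm thick, 24 mm wide head, standing out from the ring in the middle of the sixth gap, from 74 to 116 mm from the wheel's centre. Same origin (wheel's centre) and axes as the wheel, z along the stem.
- spoke (a point): End of one spoke, on its middle line, 150 mm from the wheel's centre. Six alike round steel spokes, 10 mm thick, round ended, run out in the wheel's y-z plane to 155 mm, at 30, 90, 150, 210, 270 and 330 degrees from the stem (stem up: one level on each side). This one is 30 degrees from the stem (z) towards the wheel's +y. Free of all else beyond the ring.
- bottle: Amber glass reagent bottle, 38 mm across, 78 mm tall, loose, standing beside the rotator's base. Origin: centre of its underside. Bystander.
- jar: Clear specimen jar, 54 mm across, 60 mm tall, loose, standing beside the rotator's base. Origin: centre of its underside. Bystander.
- slidebox: Grey slide mailer box, 50 (x) by 85 (y) mm, 30 mm tall, loose, lying just beyond the rotator's base. Origin: centre of its underside. Bystander.

How it is judged:
By the outcome, as a careful person would: the job done as asked, in the order asked, and still so for the second after the job is handed in, with the robot touching nothing.
It also fails if it takes over 61 s, if anything falls off the work surface, if the arm or the gripper's body presses on something with over 40 N, if the wrist force passes 120 N, or if a joint passes its speed limit or range.

## Working session

There is one attempt and no reset: what is moved stays moved. The work goes in short steps, Python scripts to look and compute and a tool call to move; the robot and the scene stay as the last step left them, time stands still between calls to the robot, and variables do not carry over. Pictures are saved under pics/ and viewed, at most 10 in all, crops included, and the job is handed in when it is done.

Besides the shell and the picture viewer there is one more tool, called after ">>>" as a command line: name --argument value ..., lists and objects as JSON in quotes. jog_arm: Moves the arm, as the interface text tells. Shift numbers are shares of 300 mm and turn numbers shares of 90 degrees, none past 1 either way. Its arguments: {"type":"object","properties":{"plan":{"type":"array"}},"required":["plan"]}

```bash
mkdir -p pics; ls; cat > h.py <<'E'
import numpy as np, cv2
from scipy.spatial.transform import Rotation as R
from cell import ctrl
def rot(o):
    o=np.array(o,float)
    return o if o.shape==(3,3) else (R.from_euler('xyz',o).as_matrix() if o.size==3 else R.from_quat(o).as_matrix())
def pts(p,mask):
    v,u=np.nonzero(mask&(p['depth']>0)); d=p['depth'][v,u]
    c=np.stack([(u-p['cx'])/p['fx']*d,(v-p['cy'])/p['fy']*d,d],1)
    return c@rot(p['orientation']).T+np.array(p['position'])
def proj(p,w):
    c=(np.atleast_2d(w)-np.array(p['position']))@rot(p['orientation'])
    return np.stack([c[:,0]/c[:,2]*p['fx']+p['cx'],c[:,1]/c[:,2]*p['fy']+p['cy']],1)
E
python3 - <<'E'
from h import *
np.set_printoptions(precision=1,suppress=True)
ims=[]
for n in('scene','top'):
    p=ctrl.get_image(n); ims.append(p['img'])
    print(n,p['position'],p['orientation'],p['fx'],p['cx'],p['cy'])
    for t in('rotator','wheel','stem','bottle','jar','slidebox'):
        for r in ctrl.trace(p,t)[:2]:
            q=pts(p,r['pixels'])
            print(t,round(r['score'],2),np.array(r['extent']),len(q), np.median(q,0) if len(q) else '', (np.percentile(q,2,axis=0),np.percentile(q,98,axis=0)) if len(q) else '')
for n,i in zip(('s','t'),ims): cv2.imwrite(f'pics/{n}0.png',cv2.resize(i[:,:,::-1],(800,600)))
print(ctrl.read_state())
E
```

```text
pics
scene [1107.6 -135.4  938.2] [-2.5 -0.   1.2] 388.0302417894525 253.17853030311133 191.88485801998274
rotator 0.91 [244.4 202.3 115.5 103. ] 5657 [586.4  15.1 125.3] (array([438. , -80.2,   1.9]), array([626.1, 141.1, 290.3]))
wheel 0.93 [243.9 192.2 119.8  83.2] 2102 [590.6  23.8 200.5] (array([557.3, -99.4,  70.2]), array([600. , 137.2, 308.2]))
stem 0.7 [214.2 215.3  18.5  13.8] 127 [596.9 -68.4 157.6] (array([586.8, -84.6, 145.7]), array([604.6, -46.9, 165.9]))
bottle 0.74 [295.5 196.3  14.3  18.7] 226 [537.2 175.1  48.5] (array([518.4, 162.2,  10.1]), array([547.2, 194.5,  78.7]))
jar 0.67 [197.9 227.3  22.3  26. ] 445 [ 556.  -110.4   57.5] (array([ 524. , -134. ,    9.1]), array([569.6, -86.3,  64.1]))
slidebox 0.59 [271.3 252.6  32.   30.1] 669 [675.8  57.3  30.4] (array([646.2,  17.9,   4.9]), array([694.7,  98.8,  34.4]))
top [515.7  39.9 870.1] [-3.  -0.  -1.6] 347.58432956228484 261.9027711536326 190.3899838005222
rotator 0.89 [265.5 230.3 153.8  85.1] 6497 [535.3  26.2 143.8] (array([432.2, -80.2,  22.7]), array([600.1, 132.3, 295.3]))
rotator 0.15 [197.  228.4  14.
[... 404 characters left out ...]
y([ 519.3, -128.6,   21.1]), array([564.8, -82. ,  63. ]))
slidebox 0.82 [246.5 171.9  34.7  24.6] 736 [667.4  60.7  29.8] (array([644.3,  19.2,  14.8]), array([692.6, 102. ,  32.8]))
slidebox 0.56 [316.3 225.2  26.2  19.5] 451 [ 539.4 -103.1   59.1] (array([ 516., -129.,    1.]), array([562.6, -82. ,  62.9]))
{'clock': 0.7, 'qpos': array([ 1.2,  0.6,  0. ,  1.5, -0. ,  1. , -0. ]), 'qd': array([ 0.,  0.,  0.,  0., -0., -0.,  0.]), 'tau': array([ -0. , -56.3,   1.2, -19.4,   0. ,   0. ,  -0. ]), 'eef_pos': array([ 195.7, -619.8,  231.3]), 'tool_rot': array([-3.1, -0. ,  0.3]), 'force': array([0.6, 0.5, 1.1]), 'torque': array([-0.,  0.,  0.]), 'gripper_force': 0.0, 'width': 85.29238224001523}
```

View pics/s0.png

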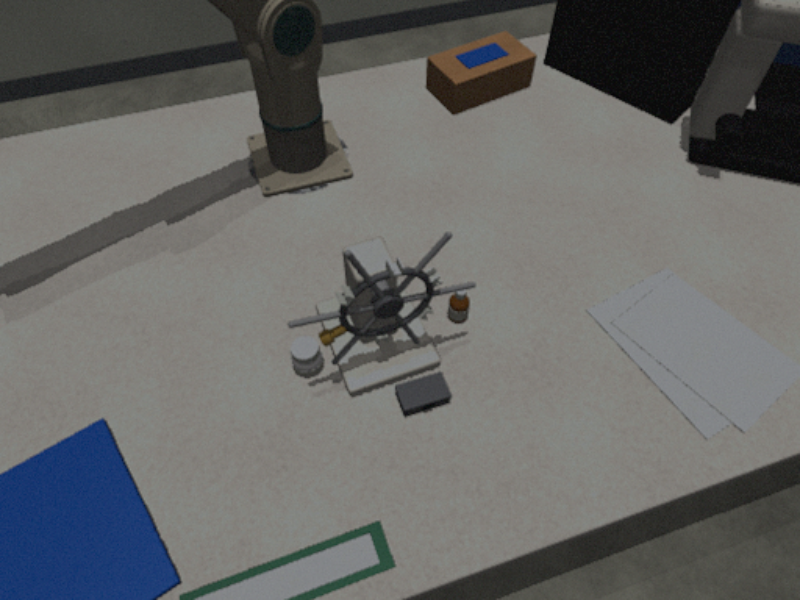

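View pics/t0.png

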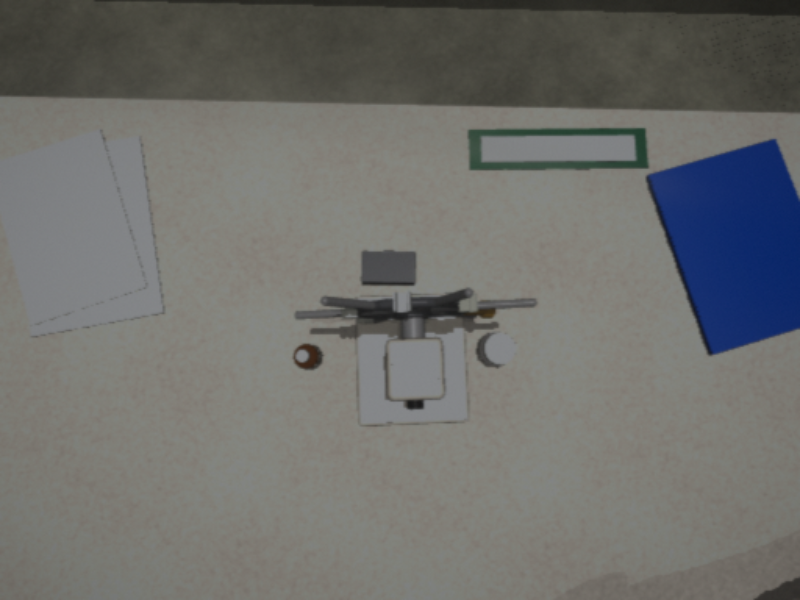

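The scene picture shows the wheel on the stand's far side, centred at about (388,305). The brass stem is at lower left (333,335), just above the jar (306,355). The bottle is at (459,305) and the slide box at (423,392). The top picture agrees. Next I fit the axle's yaw and the wheel's angle.

```bash
cat >> h.py <<'E'
from scipy.optimize import least_squares
def wheelpts(p):
    return pts(p,ctrl.trace(p,'wheel')[0]['pixels'])
def rel(w,c,yaw):  # to rotator axes about wheel centre
    return (w-c)@R.from_euler('z',yaw).as_matrix()
def phase(w,c,yaw,g0=None):
    # stem angle phi (deg from up, + towards +y), modulo 60, from spoke points outside ring/clips/stem
    q=rel(w,c,yaw); r=np.hypot(q[:,1],q[:,2]); a=np.degrees(np.arctan2(q[:,1],q[:,2]))
    k=(r>120)&(r<157)&(abs(q[:,0])<15)
    f=lambda x: r[k]*np.sin(np.radians((a[k]-x[0]-30+30)%60-30))
    best=min((least_squares(f,[s],loss='soft_l1',f_scale=3) for s in range(0,60,10)),key=lambda s:s.cost)
    return best.x[0]%60,k.sum(),np.median(abs(best.fun))
E
python3 - <<'E'
from h import *
np.set_printoptions(precision=1,suppress=True)
t=ctrl.get_image('top'); m=ctrl.trace(t,'rotator')[0]['pixels']; q=pts(t,m)
for lo,hi in((18,34),(206,222)):
    b=q[(q[:,2]>lo)&(q[:,2]<hi)]; (c,s,a)=cv2.minAreaRect(b[:,:2].astype(np.float32)); print(lo,np.array(c),np.array(s),a,np.median(b[:,2]))
s=ctrl.get_image('scene'); w=wheelpts(s); 
w=w[(w[:,2]>60)]
# plane fit robust: x = a+b*y+c*z
f=lambda x:w[:,0]-x[0]-x[1]*(w[:,1]-25)-x[2]*(w[:,2]-185)
r=least_squares(f,[590,0,0],loss='soft_l1',f_scale=3); print('plane',r.x, 'yaw',np.degrees(np.arctan(-r.x[1])))
yaw=np.arctan(-r.x[1])
# centre from all ring points: circle of 72..  
g=lambda c:0
q=w-[r.x[0],25,185]
for it in range(3):
    pass
def ringf(c):
    yy=(w[:,1]-c[0])/np.cos(yaw); zz=w[:,2]-c[1]; d=np.hypot(yy,zz); return np.clip(d-73,-12,12)
rr=least_squares(ringf,[25,190],loss='soft_l1',f_scale=3,diff_step=1e-3); print('ring centre y,z',rr.x)
for cy in (rr.x[0],):
  for cz in(185,rr.x[1]):
    c=np.array([r.x[0]+r.x[1]*(cy-25),cy,cz]); print(c,phase(w,c,yaw))
for im in (s,t):
  st=ctrl.trace(im,'stem')
  if st:
    q=rel(pts(im,st[0]['pixels']),c,yaw); mq=np.median(q,0); print('stem',mq,np.degrees(np.arctan2(mq[1],mq[2])),np.hypot(mq[1],mq[2]))
E
```

```text
18 [526.4  23.1] [199.9 169.8] 3.1082241535186768 25.78129750431799
206 [534.   -9.8] [115.4 237.9] 3.8528800010681152 213.2555423020388
plane [590.2  -0.1  -0. ] yaw 3.086919628061165
ring centre y,z [ 24. 192.]
[590.3  24.  185. ] (np.float64(9.155799735088209), np.int64(290), np.float64(3.6232671617542795))
[590.3  24.  192. ] (np.float64(8.997566867045784), np.int64(281), np.float64(1.8328322190830348))
stem [  1.8 -94.1 -34.6] -110.16406551814288 100.24853477945163
stem [-10.  -95.3 -36.9] -111.17368769872883 102.23886830839041
```

```bash
cat >> h.py <<'E'
C=np.array([586.3,26.3,185.]); YAW=np.radians(3.1)
def go(Y,Z,X=0,yawt=np.radians(93.1)):
    s=ctrl.read_state(); T=rot(s['tool_rot'])
    tgt=C+R.from_euler('z',YAW).as_matrix()@[X,Y,Z]
    Rt=R.from_euler('xyz',[np.pi,0,yawt]).as_matrix()
    d=T.T@(tgt-s['eef_pos'])/300; w=R.from_matrix(T.T@Rt).as_rotvec()/(np.pi/2)
    print(Y,Z,'t',d.round(3),'w',w.round(3))
def here():
    s=ctrl.read_state(); print('t',s['clock'],'wheel-frame TCP',rel(np.array(s['eef_pos']),C,YAW).round(1),'rpy',np.degrees(R.from_matrix(rot(s['tool_rot'])).as_euler('xyz')).round(1),'F',np.array(s['force']).round(1),s['width'])
def look(name,save=None,stem=True):
    p=ctrl.get_image(name); w=wheelpts(p); out=[]
    for cz in(0,3): out.append(np.round(phase(w,C+[4 if name=='scene' else 0,0,cz],YAW),2))
    print(name,'phase',out)
    st=ctrl.trace(p,'stem') if stem else []
    if st:
        q=rel(pts(p,st[0]['pixels']),C,YAW); m=np.median(q,0); print('stem',st[0]['score'],m.round(1),np.degrees(np.arctan2(m[1],m[2])).round(1))
    if save: cv2.imwrite(f'pics/{save}.png',cv2.resize(p['img'][90:290,110:380,::-1],(800,593),interpolation=cv2.INTER_CUBIC))
E
python3 -c "
from h import *
here(); go(-95,215); look('scene'); look('top')"
```

```text
t 1.0 wheel-frame TCP [-425.  -624.1   46.3] rpy [180.   -0.   17.5] F [ 0.3 -0.5 -0.5] 85.32877688656339
-95 215 t [ 1.811 -1.355 -0.562] w [ 0.    0.   -0.84]
scene phase [array([  8.92, 231.  ,   3.92]), array([  8.87, 228.  ,   2.23])]
stem 0.47 [  4.6 -93.1 -27.2] -106.3
top phase [array([  8.78, 366.  ,   3.78]), array([  8.87, 359.  ,   1.83])]
stem 0.49 [ -52.5 -126.3 -125.7] -134.9
```

>>> jog_arm --plan '[{"tz":-0.56,"claw":1},{"tz":-0.56,"claw":1},{"tx":0.9,"ty":-0.68,"tz":-0.56,"wz":-0.42,"claw":1},{"tx":0.9,"ty":-0.68,"tz":-0.56,"wz":-0.42,"claw":1},{"tx":0.9,"ty":-0.68,"tz":-0.56,"wz":-0.42,"claw":1},{"tx":0.9,"ty":-0.68,"tz":-0.56,"wz":-0.42,"claw":1},{"tx":0.9,"ty":-0.68,"tz":-0.56,"wz":-0.42,"claw":1},{"tx":0.9,"ty":-0.68,"tz":-0.56,"wz":-0.42,"claw":1},{"tx":0.9,"ty":-0.68,"tz":-0.56,"wz":-0.42,"claw":1},{"tx":0.9,"ty":-0.68,"tz":-0.56,"wz":-0.42,"claw":1},{"tx":0.9,"ty":-0.68,"tz":-0.56,"wz":-0.42,"claw":1}]'

```text
invalid input at $.plan[0]: expected keys tx, ty, tz, wx, wy, wz, claw
```

```bash
python3 -c "
from h import *
here(); go(-95,215)"
```

```text
t 1.3 wheel-frame TCP [-425.  -624.1   46.3] rpy [180.   -0.   17.5] F [-0.6  0.4 -0.8] 85.72406526411416
-95 215 t [ 1.811 -1.355 -0.562] w [ 0.   -0.   -0.84]
```

>>> jog_arm --plan '[{"tx":0,"ty":0,"tz":-0.56,"wx":0,"wy":0,"wz":0,"claw":1},{"tx":0,"ty":0,"tz":-0.56,"wx":0,"wy":0,"wz":0,"claw":1},{"tx":0.9,"ty":-0.68,"tz":-0.56,"wx":0,"wy":0,"wz":-0.42,"claw":1},{"tx":0.9,"ty":-0.68,"tz":-0.56,"wx":0,"wy":0,"wz":-0.42,"claw":1},{"tx":0.9,"ty":-0.68,"tz":-0.56,"wx":0,"wy":0,"wz":-0.42,"claw":1},{"tx":0.9,"ty":-0.68,"tz":-0.56,"wx":0,"wy":0,"wz":-0.42,"claw":1},{"tx":0.9,"ty":-0.68,"tz":-0.56,"wx":0,"wy":0,"wz":-0.42,"claw":1},{"tx":0.9,"ty":-0.68,"tz":-0.56,"wx":0,"wy":0,"wz":-0.42,"claw":1},{"tx":0.9,"ty":-0.68,"tz":-0.56,"wx":0,"wy":0,"wz":-0.42,"claw":1},{"tx":0.9,"ty":-0.68,"tz":-0.56,"wx":0,"wy":0,"wz":-0.42,"claw":1},{"tx":0.9,"ty":-0.68,"tz":-0.56,"wx":0,"wy":0,"wz":-0.42,"claw":1},{"tx":0.9,"ty":-0.68,"tz":-0.56,"wx":0,"wy":0,"wz":-0.42,"claw":1}]'

```text
clock: 2.5
eef_pos: [390.8, -345.1, 399.1]
tool_rot: [-3.141, 0.001, 0.964]
force: [-0.4, -0.6, -0.9]
width: 0.0
gripper_force: 0.0
```

```bash
python3 -c "
from h import *
here(); go(-95,215)"
```

```text
t 2.5 wheel-frame TCP [-215.3 -360.3  214.1] rpy [-1.80e+02  1.00e-01  5.52e+01] F [-0.4 -0.6 -0.9] 0.01968541749616076
-95 215 t [ 1.139  0.023 -0.004] w [-0.     0.001 -0.421]
```

>>> jog_arm --plan '[{"tx":1,"ty":0.02,"tz":0,"wx":0,"wy":0,"wz":-0.42,"claw":1},{"tx":1,"ty":0.02,"tz":0,"wx":0,"wy":0,"wz":-0.42,"claw":1},{"tx":1,"ty":0.02,"tz":0,"wx":0,"wy":0,"wz":-0.42,"claw":1},{"tx":1,"ty":0.02,"tz":0,"wx":0,"wy":0,"wz":-0.42,"claw":1},{"tx":1,"ty":0.02,"tz":0,"wx":0,"wy":0,"wz":-0.42,"claw":1},{"tx":1,"ty":0.02,"tz":0,"wx":0,"wy":0,"wz":-0.42,"claw":1},{"tx":1,"ty":0.02,"tz":0,"wx":0,"wy":0,"wz":-0.42,"claw":1},{"tx":1,"ty":0.02,"tz":0,"wx":0,"wy":0,"wz":-0.42,"claw":1},{"tx":1,"ty":0.02,"tz":0,"wx":0,"wy":0,"wz":-0.42,"claw":1}]'

```text
clock: 3.4
eef_pos: [566.6, -103.6, 398.8]
tool_rot: [-3.14, 0.001, 1.621]
force: [0.8, -0.1, 0.1]
width: 0.1
gripper_force: 0.0
```

```bash
python3 -c "
from h import *
here(); go(-95,215);go(-95,120);go(-60,120);go(64,120)"
```

```text
t 3.4 wheel-frame TCP [ -26.7 -128.6  213.8] rpy [-1.799e+02  1.000e-01  9.290e+01] F [ 0.8 -0.1  0.1] 0.05225230072755431
-95 215 t [ 0.112  0.088 -0.004] w [-0.001  0.001 -0.002]
-95 120 t [0.113 0.089 0.312] w [-0.001  0.001 -0.002]
-60 120 t [0.23  0.088 0.312] w [-0.001  0.001 -0.002]
64 120 t [0.643 0.087 0.312] w [-0.001  0.001 -0.002]
```

>>> jog_arm --plan '[{"tx":0.113,"ty":0.088,"tz":0,"wx":0,"wy":0,"wz":0,"claw":1},{"tx":0.113,"ty":0.088,"tz":0.1,"wx":0,"wy":0,"wz":0,"claw":1},{"tx":0.113,"ty":0.088,"tz":0.2,"wx":0,"wy":0,"wz":0,"claw":1},{"tx":0.113,"ty":0.088,"tz":0.312,"wx":0,"wy":0,"wz":0,"claw":1},{"tx":0.113,"ty":0.088,"tz":0.312,"wx":0,"wy":0,"wz":0,"claw":1}]'

```text
clock: 3.9
eef_pos: [588.3, -68.6, 301.6]
tool_rot: [-3.132, 0.0, 1.621]
force: [-0.7, -0.5, 0.7]
width: -0.2
gripper_force: 0.0
```

```bash
python3 -c "
from h import *
here(); go(-95,120);go(-60,120);go(61,120);look('scene','s1')"
```

```text
t 3.9 wheel-frame TCP [ -3.1 -94.9 116.6] rpy [-179.5    0.    92.9] F [-0.7 -0.5  0.7] -0.1629136658602595
-95 120 t [-0.     0.01  -0.012] w [-0.006  0.    -0.002]
-60 120 t [ 0.116  0.01  -0.012] w [-0.006  0.    -0.002]
61 120 t [ 0.52   0.008 -0.012] w [-0.006  0.    -0.002]
scene phase [array([  8.85, 232.  ,   4.2 ]), array([  8.84, 230.  ,   2.5 ])]
```

View pics/s1.png

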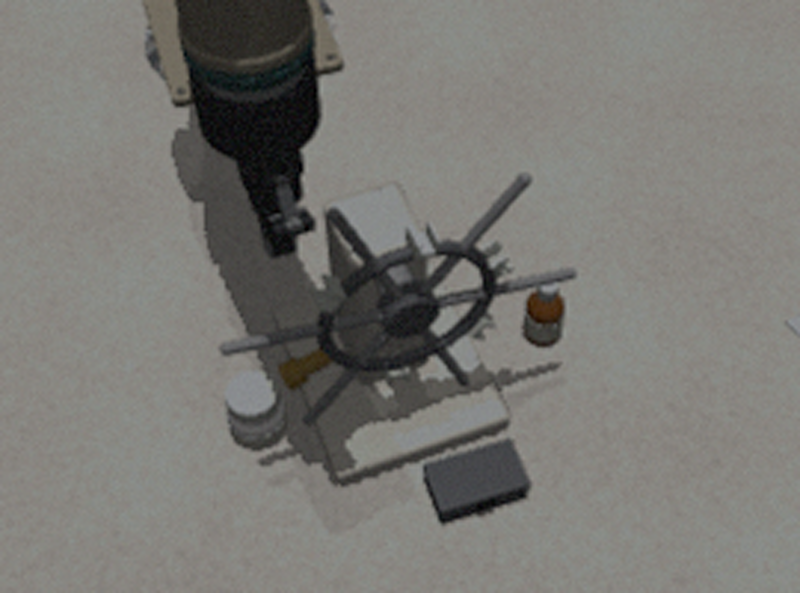

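The closed fingers, at about (280,235), are left of the upper-left spoke (335,215) and clear of the stem (300,368). I start pushing toward +y.

>>> jog_arm --plan '[{"tx":0.03,"ty":0.005,"tz":-0.01,"wx":0,"wy":0,"wz":0,"claw":1},{"tx":0.06,"ty":0.01,"tz":-0.01,"wx":0,"wy":0,"wz":0,"claw":1},{"tx":0.08,"ty":0.01,"tz":-0.01,"wx":0,"wy":0,"wz":0,"claw":1},{"tx":0.1,"ty":0.01,"tz":-0.01,"wx":0,"wy":0,"wz":0,"claw":1},{"tx":0.12,"ty":0.01,"tz":-0.01,"wx":0,"wy":0,"wz":0,"claw":1},{"tx":0.14,"ty":0.01,"tz":-0.01,"wx":0,"wy":0,"wz":0,"claw":1},{"tx":0.16,"ty":0.01,"tz":-0.01,"wx":0,"wy":0,"wz":0,"claw":1},{"tx":0.18,"ty":0.01,"tz":-0.01,"wx":0,"wy":0,"wz":0,"claw":1},{"tx":0.2,"ty":0.01,"tz":-0.01,"wx":0,"wy":0,"wz":0,"claw":1},{"tx":0.22,"ty":0.01,"tz":-0.01,"wx":0,"wy":0,"wz":0,"claw":1}]'

```text
clock: 5.05
eef_pos: [591.2, 1.2, 308.6]
tool_rot: [-3.141, -0.0, 1.625]
force: [0.4, -1.8, 1.0]
width: 0.3
gripper_force: 1.2
```

```bash
python3 -c "
from h import *
here(); go(61,120);look('scene')"
```

```text
t 5.05 wheel-frame TCP [  3.6 -25.3 123.6] rpy [-180.    -0.    93.1] F [ 0.4 -1.8  1. ] 0.2734096518977468
61 120 t [ 0.288 -0.012  0.012] w [-0. -0.  0.]
scene phase [array([ 26.83, 224.  ,   3.92]), array([ 26.75, 226.  ,   2.39])]
```

>>> jog_arm --plan '[{"tx":0.02,"ty":-0.01,"tz":0.012,"wx":0,"wy":0,"wz":0,"claw":1},{"tx":0.045,"ty":-0.012,"tz":0.012,"wx":0,"wy":0,"wz":0,"claw":1},{"tx":0.07,"ty":-0.012,"tz":0.012,"wx":0,"wy":0,"wz":0,"claw":1},{"tx":0.095,"ty":-0.012,"tz":0.012,"wx":0,"wy":0,"wz":0,"claw":1},{"tx":0.12,"ty":-0.012,"tz":0.012,"wx":0,"wy":0,"wz":0,"claw":1},{"tx":0.145,"ty":-0.012,"tz":0.012,"wx":0,"wy":0,"wz":0,"claw":1},{"tx":0.17,"ty":-0.012,"tz":0.012,"wx":0,"wy":0,"wz":0,"claw":1},{"tx":0.195,"ty":-0.012,"tz":0.012,"wx":0,"wy":0,"wz":0,"claw":1},{"tx":0.22,"ty":-0.012,"tz":0.012,"wx":0,"wy":0,"wz":0,"claw":1},{"tx":0.245,"ty":-0.012,"tz":0.012,"wx":0,"wy":0,"wz":0,"claw":1},{"tx":0.27,"ty":-0.012,"tz":0.012,"wx":0,"wy":0,"wz":0,"claw":1},{"tx":0.288,"ty":-0.012,"tz":0.012,"wx":0,"wy":0,"wz":0,"claw":1}]'

```text
clock: 6.4
eef_pos: [583.0, 87.8, 305.3]
tool_rot: [3.141, -0.001, 1.626]
force: [-0.1, -2.9, 0.6]
width: 0.0
gripper_force: 1.1
```

```bash
python3 -c "
from h import *
here(); go(40,120);go(40,215);go(-110,215);go(-110,120);look('scene','s2')"
```

```text
t 6.4 wheel-frame TCP [  0.   61.6 120.3] rpy [180.   -0.   93.2] F [-0.1 -2.9  0.6] 0.04282525608267815
40 120 t [-0.072 -0.     0.001] w [ 0.    -0.     0.001]
40 215 t [-0.072 -0.    -0.316] w [ 0.    -0.     0.001]
-110 215 t [-0.572 -0.001 -0.316] w [ 0.    -0.     0.001]
-110 120 t [-0.572 -0.001  0.001] w [ 0.    -0.     0.001]
scene phase [array([  2.85, 274.  ,   4.05]), array([  2.68, 271.  ,   2.49])]
stem 0.74 [  5.2 -87.1  60.2] -55.3
```

View pics/s2.png

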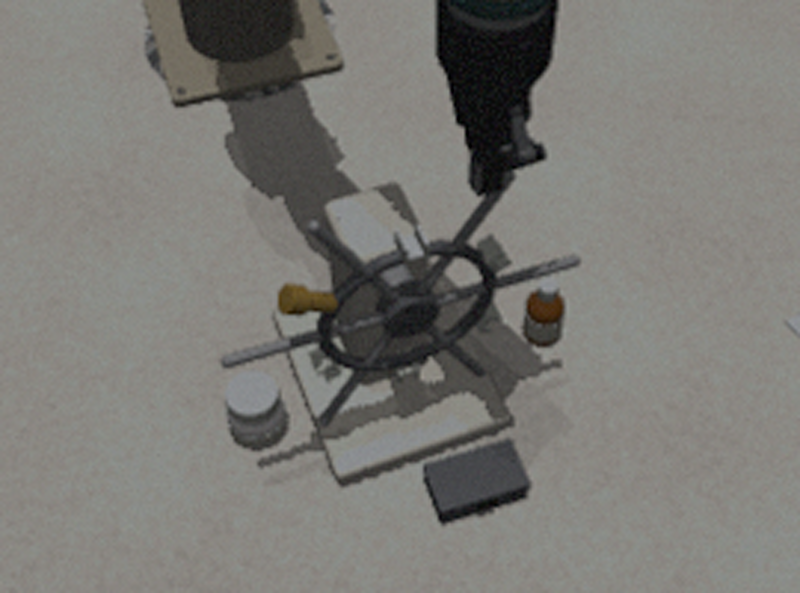

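The stem is now at -57° (290,297), the fingers are beside the right-hand spoke, and nothing else has moved. I back off, lift over and take the next spoke.

>>> jog_arm --plan '[{"tx":-0.07,"ty":0,"tz":0,"wx":0,"wy":0,"wz":0,"claw":1},{"tx":-0.072,"ty":0,"tz":-0.1,"wx":0,"wy":0,"wz":0,"claw":1},{"tx":-0.072,"ty":0,"tz":-0.21,"wx":0,"wy":0,"wz":0,"claw":1},{"tx":-0.072,"ty":0,"tz":-0.316,"wx":0,"wy":0,"wz":0,"claw":1},{"tx":-0.2,"ty":0,"tz":-0.316,"wx":0,"wy":0,"wz":0,"claw":1},{"tx":-0.33,"ty":0,"tz":-0.316,"wx":0,"wy":0,"wz":0,"claw":1},{"tx":-0.46,"ty":0,"tz":-0.316,"wx":0,"wy":0,"wz":0,"claw":1},{"tx":-0.572,"ty":0,"tz":-0.316,"wx":0,"wy":0,"wz":0,"claw":1},{"tx":-0.572,"ty":0,"tz":-0.25,"wx":0,"wy":0,"wz":0,"claw":1},{"tx":-0.572,"ty":0,"tz":-0.15,"wx":0,"wy":0,"wz":0,"claw":1},{"tx":-0.572,"ty":0,"tz":0,"wx":0,"wy":0,"wz":0,"claw":1},{"tx":-0.572,"ty":0,"tz":0,"wx":0,"wy":0,"wz":0,"claw":1}]'

```text
clock: 7.75
eef_pos: [588.6, -84.4, 299.9]
tool_rot: [-3.131, -0.003, 1.625]
force: [-0.6, 0.4, 1.1]
width: 0.2
gripper_force: 0.0
```

```bash
python3 -c "
from h import *
here(); go(-75,120);go(0,120);look('scene')"
```

```text
t 7.75 wheel-frame TCP [  -3.7 -110.6  114.9] rpy [-179.4   -0.2   93.1] F [-0.6  0.4  1.1] 0.1634522702333384
-75 120 t [ 0.119  0.012 -0.017] w [-0.007 -0.002  0.   ]
0 120 t [ 0.369  0.012 -0.016] w [-0.007 -0.002  0.   ]
scene phase [array([  3.  , 210.  ,   4.05]), array([  2.91, 210.  ,   2.25])]
stem 0.61 [  5.  -87.3  62.2] -54.5
```

>>> jog_arm --plan '[{"tx":0.04,"ty":0,"tz":0,"wx":0,"wy":0,"wz":0,"claw":1},{"tx":0.07,"ty":0,"tz":0,"wx":0,"wy":0,"wz":0,"claw":1},{"tx":0.095,"ty":0,"tz":0,"wx":0,"wy":0,"wz":0,"claw":1},{"tx":0.12,"ty":0,"tz":0,"wx":0,"wy":0,"wz":0,"claw":1},{"tx":0.145,"ty":0,"tz":0,"wx":0,"wy":0,"wz":0,"claw":1},{"tx":0.17,"ty":0,"tz":0,"wx":0,"wy":0,"wz":0,"claw":1},{"tx":0.195,"ty":0,"tz":0,"wx":0,"wy":0,"wz":0,"claw":1},{"tx":0.22,"ty":0,"tz":0,"wx":0,"wy":0,"wz":0,"claw":1},{"tx":0.245,"ty":0,"tz":0,"wx":0,"wy":0,"wz":0,"claw":1},{"tx":0.27,"ty":0,"tz":0,"wx":0,"wy":0,"wz":0,"claw":1},{"tx":0.295,"ty":0,"tz":0,"wx":0,"wy":0,"wz":0,"claw":1},{"tx":0.32,"ty":0,"tz":0,"wx":0,"wy":0,"wz":0,"claw":1}]'

```text
clock: 9.1
eef_pos: [587.0, 11.9, 305.0]
tool_rot: [-3.141, -0.0, 1.625]
force: [0.1, -3.7, 1.7]
width: 0.2
gripper_force: 1.4
```

```bash
python3 -c "
from h import *
here(); go(46,120);go(52.5,120);look('scene')"
```

```text
t 9.1 wheel-frame TCP [-1.00e-01 -1.44e+01  1.20e+02] rpy [-180.    -0.    93.1] F [ 0.1 -3.7  1.7] 0.19708856625826546
46 120 t [0.201 0.    0.   ] w [-0. -0.  0.]
52.5 120 t [0.223 0.    0.   ] w [-0. -0.  0.]
scene phase [array([ 31.64, 196.  ,   3.99]), array([ 31.24, 195.  ,   2.21])]
stem 0.44 [  6.1 -52.6 100.2] -27.7
```

Now on to Y = 46, to be checked before the last few degrees.

>>> jog_arm --plan '[{"tx":0.02,"ty":0,"tz":0,"wx":0,"wy":0,"wz":0,"claw":1},{"tx":0.045,"ty":0,"tz":0,"wx":0,"wy":0,"wz":0,"claw":1},{"tx":0.07,"ty":0,"tz":0,"wx":0,"wy":0,"wz":0,"claw":1},{"tx":0.095,"ty":0,"tz":0,"wx":0,"wy":0,"wz":0,"claw":1},{"tx":0.12,"ty":0,"tz":0,"wx":0,"wy":0,"wz":0,"claw":1},{"tx":0.14,"ty":0,"tz":0,"wx":0,"wy":0,"wz":0,"claw":1},{"tx":0.16,"ty":0,"tz":0,"wx":0,"wy":0,"wz":0,"claw":1},{"tx":0.175,"ty":0,"tz":0,"wx":0,"wy":0,"wz":0,"claw":1},{"tx":0.19,"ty":0,"tz":0,"wx":0,"wy":0,"wz":0,"claw":1},{"tx":0.2,"ty":0,"tz":0,"wx":0,"wy":0,"wz":0,"claw":1},{"tx":0.2,"ty":0,"tz":0,"wx":0,"wy":0,"wz":0,"claw":1}]'

```text
clock: 10.35
eef_pos: [583.9, 72.1, 305.3]
tool_rot: [3.141, -0.001, 1.626]
force: [0.4, -0.5, -0.3]
width: 0.1
gripper_force: 0.3
```

```bash
python3 -c "
from h import *
here(); go(52.5,120);look('scene','s3');look('top')
p=ctrl.get_image('top'); m=ctrl.trace(p,'rotator')[0]['pixels']; q=pts(p,m); b=q[(q[:,2]>18)&(q[:,2]<34)]; print(cv2.minAreaRect(b[:,:2].astype(np.float32)))"
```

```text
t 10.35 wheel-frame TCP [1.000e-01 4.580e+01 1.203e+02] rpy [ 1.80e+02 -1.00e-01  9.32e+01] F [ 0.4 -0.5 -0.3] 0.10422299361667611
52.5 120 t [ 0.022 -0.     0.001] w [ 0.    -0.001  0.001]
scene phase [array([ 57.43, 241.  ,   3.48]), array([ 57.16, 239.  ,   2.17])]
stem 0.63 [  5.6  -8.  112.9] -4.1Traceback (most recent call last):
  File "<string>", line 3, in <module>
    here(); go(52.5,120);look('scene','s3');look('top')
                                            ~~~~^^^^^^^
  File "h.py", line 36, in look
    p=ctrl.get_image(name); w=wheelpts(p); out=[]
                              ~~~~~~~~^^^
  File "h.py", line 16, in wheelpts
    return pts(p,ctrl.trace(p,'wheel')[0]['pixels'])
                 ~~~~~~~~~~~~~~~~~~~~~^^^
IndexError: list index out of range
```

View pics/s3.png

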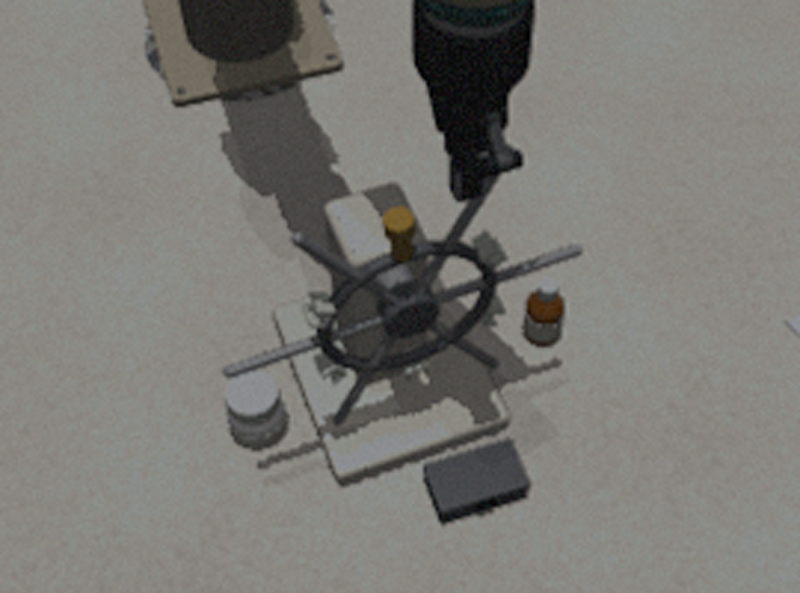

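The stem (398,220) is almost upright. The vision fit gives -2.7° and the contact geometry -2.5°, so one last 6.6 mm push remains.

>>> jog_arm --plan '[{"tx":0.01,"ty":0,"tz":0,"wx":0,"wy":0,"wz":0,"claw":1},{"tx":0.018,"ty":0,"tz":0,"wx":0,"wy":0,"wz":0,"claw":1},{"tx":0.022,"ty":0,"tz":0,"wx":0,"wy":0,"wz":0,"claw":1},{"tx":0.022,"ty":0,"tz":0,"wx":0,"wy":0,"wz":0,"claw":1}]'

```text
clock: 11.0
eef_pos: [583.5, 77.8, 305.1]
tool_rot: [-3.141, 0.0, 1.625]
force: [0.7, -1.9, -0.8]
width: -0.1
gripper_force: 0.7
```

```bash
python3 -c "
from h import *
here(); look('scene')"
```

```text
t 11.0 wheel-frame TCP [-1.000e-01  5.150e+01  1.201e+02] rpy [-180.     0.    93.1] F [ 0.7 -1.9 -0.8] -0.061577228851118895
scene phase [array([ 59.69, 198.  ,   3.49]), array([ 59.31, 196.  ,   2.11])]
stem 0.44 [  6.5  -4.4 115.2] -2.2
```

>>> jog_arm --plan '[{"tx":0.004,"ty":0,"tz":0,"wx":0,"wy":0,"wz":0,"claw":1},{"tx":0.004,"ty":0,"tz":0,"wx":0,"wy":0,"wz":0,"claw":1},{"tx":-0.015,"ty":0,"tz":0,"wx":0,"wy":0,"wz":0,"claw":1},{"tx":-0.035,"ty":0,"tz":0,"wx":0,"wy":0,"wz":0,"claw":1},{"tx":-0.035,"ty":0,"tz":-0.1,"wx":0,"wy":0,"wz":0,"claw":1},{"tx":-0.035,"ty":0,"tz":-0.25,"wx":0,"wy":0,"wz":0,"claw":1},{"tx":-0.035,"ty":0,"tz":-0.4,"wx":0,"wy":0,"wz":0,"claw":1},{"tx":-0.15,"ty":0.1,"tz":-0.45,"wx":0,"wy":0,"wz":0,"claw":1},{"tx":-0.3,"ty":0.1,"tz":-0.45,"wx":0,"wy":0,"wz":0,"claw":1},{"tx":-0.45,"ty":0.1,"tz":-0.45,"wx":0,"wy":0,"wz":0,"claw":1},{"tx":-0.6,"ty":0.1,"tz":-0.45,"wx":0,"wy":0,"wz":0,"claw":1},{"tx":-0.75,"ty":0.1,"tz":-0.45,"wx":0,"wy":0,"wz":0,"claw":1}]'

```text
clock: 12.35
eef_pos: [625.6, -147.3, 440.3]
tool_rot: [3.141, -0.0, 1.625]
force: [0.6, -0.4, -0.5]
width: -0.1
gripper_force: 0.0
```

```bash
python3 -c "
from h import *
here(); look('scene','s4')
p=ctrl.get_image('top'); 
for t in('rotator','bottle','jar','slidebox'):
    for r in ctrl.trace(p,t)[:1]:
        q=pts(p,r['pixels']); print(t,r['score'],np.median(q,0).round(1))
        if t=='rotator': b=q[(q[:,2]>18)&(q[:,2]<34)]; print(cv2.minAreaRect(b[:,:2].astype(np.float32)))"
```

```text
t 12.35 wheel-frame TCP [  29.9 -175.4  255.3] rpy [180.   -0.   93.1] F [ 0.6 -0.4 -0.5] -0.1061597801601467
scene phase [array([ 59.47, 284.  ,   3.85]), array([ 59.47, 282.  ,   2.52])]
stem 0.6 [ -41.6  152.6 -136.3] 131.8
rotator 0.68 [533.7  26.3 144. ]
((526.3316650390625, 23.143112182617188), (199.92581176757812, 169.97271728515625), 2.9641671180725098)
bottle 0.73 [527.2 176.9  53.2]
jar 0.75 [ 541.6 -102.9   59.3]
slidebox 0.75 [667.6  62.8  29.8]
```

View pics/s4.png

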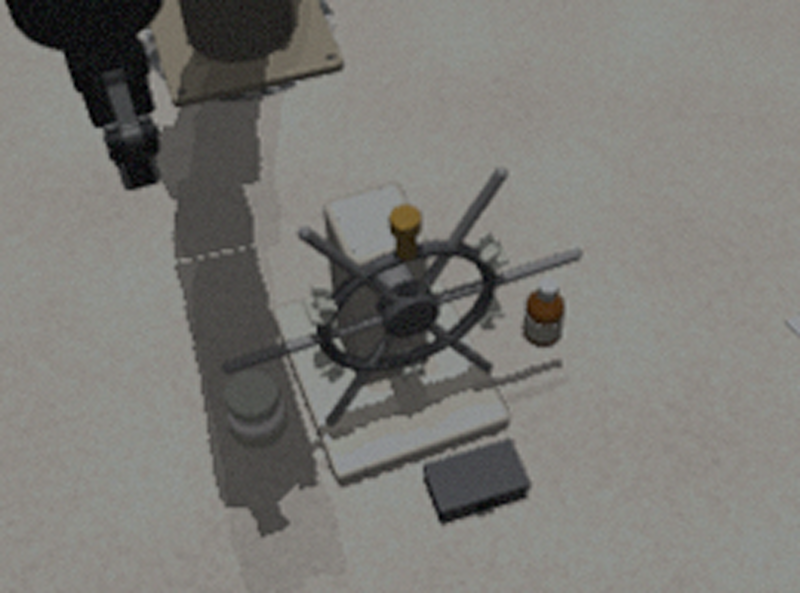

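The stem (405,225) stands upright to within about 0.5°. The stand, bottle, jar and slide box are where they were, and the arm is clear.

```bash
python3 -c "
from cell import ctrl
print(ctrl.finish_job())"
```

```text
the job is handed in; nothing more can be done
None
```

I turned the wheel with two spoke pushes until the vent stem pointed straight up (about 0.5° off by the cameras). The stand and the other items measured unmoved, the arm ended clear, and the job was handed in at about 12.5 s.

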